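Refit a hob control knob

ROBOT

A 6-joint arm with a two-finger parallel gripper is mounted at the origin on the work surface. World frame = base frame: x ahead of the robot, y to its left, z up, the work surface at z = 0. Lengths are in m, angles in rad, forces in N, time in s.
With the tool pointing down it reaches from about 0.35 to 0.775 m from the base axis. Payload 5.5 kg.
Tool frame: the origin (TCP) lies at the very end of the fingers, on their centre line; the grasp point (between the pads) lies 19 mm behind it; z points along the fingers, y is the line along which they close (so a half turn about z gives the same grasp; the last joint's range is limited). The gripper opens to 85 mm and grips with 20 to 120 N. Pads are 22 mm wide; open, the fingers measure 114 mm over their backs; the gripper's body (76 mm by 85 mm) begins 54 mm behind the grasp point. The pads swing forward as they close: fully open they stand 13 mm farther back than shut.
Start: joints at [1.152, 0.313, 0.046, 1.304, 0, 1.431], TCP at [0.158, 0.553, 0.231] pointing down, gripper open.
Joint ranges: [-2.76, 2.76], [-0.86, 1.69], [-1.03, 1.26], [-2.2, 2.34], [-1.47, 1.5], [-3.14, 3.14]. Speed limits (rad/s): [2.57, 2.57, 3.14, 3.14, 3.14, 3.14].

INTERFACE

Orientations are given as a unit quaternion [w, x, y, z].
In Python, from workcell import env, cams, ticket, spotter gives the robot as it stands.
- The arm moves only by the tool jog_arm, never from a script. Its argument "increments" is a list that holds one entry, the list of rows, each a list of 7 numbers: the shift along the tool's x, y, z in units of 0.25 m (1.0 is 0.25 m), then the turn, a rotation vector about the tool's x, y, z in units of 180 degrees (1.0 is 180 degrees), then the closure in counts, from 0 (fully open) to 255 (shut). A call has 1 to 20 rows; each row shifts and turns the commanded pose from where the row before left it, along the tool's axes as they then stand; what a row does not reach is not made up. A row lasts 1/10 s, in which the tool goes at most 50 mm and 8.59 degrees, less where a joint would pass 70% of its speed; a pose out of reach is approached as far as the arm can. A call with a number of a shift or a turn outside -1 to 1 is refused whole. A call with a gripper value outside its range is refused whole. The fingers move at their own pace and stop on an object; "force" is the grip in N (left out, the last holds). Time passes only in rows, so rows that do not move let the fingers close. It gives the time, the measured TCP pose, the force, the opening and the grip force at its end, in the units of the state.
- env.get_state(): the state, without advancing time (a new reading comes with each control period).
- cams.read_camera(name): name is "scene" or "top" or "wrist"; returns a dict with "pixels" (400x640x3 uint8, red, green, blue), "fx", "fy", "cx", "cy" (pixels), "xyz" and "attitude" of the camera in the world; the wrist camera has in their place "mount" (4x4, takes a point from camera to tool coordinates, whose origin is the TCP and whose axes are the flange's). Camera axes: x right, y down, z forward; pixel columns grow to the right and rows downward; lengths in m; the calibration is good to about 2 mm. A picture is of the moment at which its call begins: read the wrist's pose just before it. There is no depth.
- ticket.hand_in(): hands the job in; it is judged then, once.
Trained networks look in the newest picture that a camera, given by its name, has taken for a name from the list of things; names that differ only in an ending like _2 or _b are one class to them, and where a whole thing is asked for, a point or a joint stands for the part that bears it (a point fixed in the world has none). Each returns a list of dicts, best first, with "conf" (0 to 1); they miss things now and then, are a little off and sometimes report something else, mostly with a low value. They report only what shows in the picture. A call takes as long as a camera call. They do not tell look-alikes from the thing itself.
- spotter.find_in(target, camera): "uv" ([column, row] in pixels, amid what is visible of it).
- spotter.cut_out(target, camera): "region" (400x640 bool, what is visible of it) and "uv" ([column, row] in pixels, amid what is visible of it).
- spotter.landmark_of(target, camera): "uv" ([column, row] in pixels: a listed point, or the origin of a listed thing).
The state is a dict: "clock": time; "joint_pos": joint angles; "qvel": joint speeds; "tau": joint torques, N m; "tcp_pos": TCP position; "orientation": TCP orientation; "wrist_force": force on the tool from outside, world axes, zero at the start; "ft_torque": the same for the moment, N m; "finger_gap": finger opening in m; "grip_force": force on a finger pad.
Only numpy, scipy, OpenCV 4.12 (cv2) and the standard library are available. Lean on these libraries where they do the work, as an engineer would, in place of code of your own. Each camera call takes 0.05 s, during which the arm holds its last target. There are 200 camera calls.

TASK

One of the two control knobs of the hob was taken off for cleaning and lies on the worktop. Pick it up, turn it so that its pointer faces the off mark of the bare spindle, and push it onto that spindle until it clicks; keep pressing after the click so that it goes fully down onto its bezel, and finish with the gripper still on the knob, pressing it down firmly (do not let go at the end). Leave the other control at off and do not disturb anything else.

Things in the scene. Friction and masses are not known exactly. Their poses are not given: they have to be found in the camera images.
- knob: The loose hob knob, black plastic, upright on the worktop, about 45 g. Round skirt 46 mm across, 10.5 mm high; on top a straight grip bar 14 mm wide, 43 mm long, its top 34 mm above the underside (grip its flat sides 11 to 34 mm up). Origin: centre of the underside; z up; x along the bar to the pointer end, which has a white line on its top and nose.
- knob_socket (a point): Opening of the socket in the knob's underside, on its axis, 11 mm above the underside: 12 mm along the knob's x by 10 mm along y, with a flared mouth below it (25 by 23 mm, starting 2 mm up) that guides it over the spindle. Above is room for the spindle's full height. Axes as knob.
- knob_pointer (a point): Tip of the knob's pointer: point at the bar's white-lined end, 23 mm from the knob's axis along its +x, 10 mm above its underside.
- spindle: The bare control of the hob, left or right of the other one, 140 mm from it; the hob does not move. Aluminium bezel disc 58 mm across, 3 mm high, with a steel spindle standing on it. Origin: centre of the bezel's underside, on the white enamel, 8 mm above the worktop; z up, x from the axis to the off mark. The spindle is at off; it can turn clockwise, stiffly (0.08 N m).
- spindle_seat (a point): Centre of the top face of the bare control's bezel, 3 mm above spindle; the knob's underside centre comes here when it is fully home. Same axes as spindle.
- spindle_tip (a point): Top of the bare spindle, 24 mm above the seat, on its axis. It is split into two sprung legs lying along x: 10 mm over both along x, 7 mm wide along y; each has an outward bead, 15 mm over both along x, 20 mm above the seat. The push to pass the beads is about 8 to 12 N with the knob's underside 9 to 10 mm above the seat, then drops and the knob is drawn down (the click); the last 5 mm go freely.
- off_mark (a point): The off mark of the bare control: middle of a short black bar, 11 by 3 mm, printed on the enamel 39 mm from the spindle's axis, on the side away from the robot.
- other: The other control of the hob (it does not move), with its knob on: same bezel, same frame as spindle; its knob stands 34 mm above its bezel's top.
- other_knob (a joint): Turn of the other control's knob: 0 = off, grows as it is turned clockwise (rad).
- spice_jar: Bystander on the worktop: glass jar with steel cap, 44 mm across, 85 mm high; lies on one side of the hob while the knob lies on the other. Origin: underside centre.
- mug: Bystander: white mug, 78 mm across, 90 mm high, handle at its +y. Origin: underside centre.
- salt: Bystander: wooden salt cellar, 48 mm across, 76 mm high. Origin: underside centre.
- spoon: Bystander: wooden spoon, 180 mm, lying beside the hob. Origin: middle of its underside.
- saucepan: Bystander: steel saucepan on the rear ring, 150 mm across, 80 mm high, long handle along its +x. Origin: underside centre.
- pan_lid: Bystander: steel saucepan lid on the front ring, 132 mm across, 36 mm high with its black button. Origin: underside centre.
Mind the look-alikes: they are no part of the job. Leave any pink look-alike of the knob alone.

How it is judged:
By the outcome, as a careful person would: the job done as asked, in the order asked, and still so for the second after the job is handed in, while the arm keeps its last pose, push and grip.
It also fails if it takes over 35 s, if anything falls off the work surface, if the arm or the gripper's body presses on something with over 40 N, if the wrist force passes 120 N, or if a joint passes its speed limit or range.

## Working session

There is one attempt and no reset: what is moved stays moved. The work goes in short steps, Python scripts to look and compute and a tool call to move; the robot and the scene stay as the last step left them, time stands still between calls to the robot, and variables do not carry over. Pictures are saved under pics/ and viewed, at most 10 in all, crops included, and the job is handed in when it is done.

Besides the shell and the picture viewer there is one more tool, called after "Emit:" as name(argument=value, ...) on one line, values as JSON. jog_arm: Moves the arm, as the interface text tells. Shifts and turns lie within -1 to 1; 1 stands for 0.25 m of shift or 180 degrees of turn. Its arguments: {"type":"object","properties":{"increments":{"type":"array"},"force":{"type":"number"}},"required":["increments"]}

```bash
ls; mkdir -p pics
cat > h.py <<'E'
import numpy as np, cv2
from scipy.spatial.transform import Rotation as R
from workcell import env, cams, ticket, spotter
def rot(q): return R.from_quat([q[1],q[2],q[3],q[0]]).as_matrix()
def shot(name):
    s=env.get_state(); c=cams.read_camera(name)
    if 'mount' in c:
        M=np.array(c['mount']); T=np.eye(4); T[:3,:3]=rot(s['orientation']); T[:3,3]=s['tcp_pos']; W=T@M
        c['P'],c['Rm']=W[:3,3],W[:3,:3]
    else:
        a=np.array(c['attitude']); c['P']=np.array(c['xyz']); c['Rm']=a if a.shape==(3,3) else rot(a)
    return c
def at(c,uv,z):
    d=c['Rm']@np.array([(uv[0]-c['cx'])/c['fx'],(uv[1]-c['cy'])/c['fy'],1]); return c['P']+d*(z-c['P'][2])/d[2]
def proj(c,p):
    q=c['Rm'].T@(np.array(p)-c['P']); return q[:2]/q[2]*[c['fx'],c['fy']]+[c['cx'],c['cy']]
def save(c,n,box=None,k=1):
    im=c['pixels'][:,:,::-1]
    if box: im=im[box[1]:box[3],box[0]:box[2]]
    cv2.imwrite('pics/'+n,cv2.resize(im,None,fx=k,fy=k,interpolation=cv2.INTER_CUBIC))
E
python3 - <<'E'
from h import *
H={'knob':.0,'knob_pointer':.01,'spindle':.008,'spindle_tip':.035,'off_mark':.008,'other':.008,'spice_jar':0,'mug':0,'salt':0,'saucepan':.008,'pan_lid':.008}
for n in ['top','scene']:
    c=shot(n); save(c,n+'.png'); print(n,c['P'],c.get('attitude'),c['fx'])
    for k,z in H.items():
        print(k,[(np.round(d['uv']).tolist(),round(d['conf'],2),np.round(at(c,d['uv'],z),3).tolist()) for d in spotter.landmark_of(k,n)][:4])
print(env.get_state())
E
```

```text
pics
top [0.48400034 0.02328307 0.9268404 ] [ 0.0653304  -0.69971946  0.71019927 -0.04173269] 404.0848831462288
knob [([200.0, 266.0], 0.82, [0.472, 0.339, 0.0]), ([198.0, 213.0], 0.76, [0.593, 0.349, 0.0]), ([230.0, 242.0], 0.66, [0.526, 0.271, 0.0]), ([243.0, 243.0], 0.57, [0.523, 0.241, 0.0])]
knob_pointer [([241.0, 242.0], 0.72, [0.524, 0.244, 0.01]), ([185.0, 208.0], 0.68, [0.604, 0.376, 0.01]), ([200.0, 257.0], 0.59, [0.492, 0.338, 0.01])]
spindle [([364.0, 281.0], 0.55, [0.435, -0.032, 0.008])]
spindle_tip [([366.0, 280.0], 0.56, [0.439, -0.036, 0.035])]
off_mark [([367.0, 262.0], 0.91, [0.477, -0.042, 0.008])]
other [([300.0, 273.0], 0.97, [0.455, 0.111, 0.008]), ([364.0, 283.0], 0.72, [0.431, -0.034, 0.008])]
spice_jar [([436.0, 258.0], 0.88, [0.484, -0.196, 0.0]), ([345.0, 150.0], 0.4, [0.737, 0.002, 0.0])]
mug [([444.0, 198.0], 0.93, [0.618, -0.222, 0.0])]
salt [([230.0, 181.0], 0.95, [0.669, 0.274, 0.0]), ([335.0, 217.0], 0.43, [0.58, 0.028, 0.0])]
saucepan [([346.0, 148.0], 0.94, [0.74, 0.001, 0.008])]
pan_lid [([334.0, 216.0], 0.71, [0.58, 0.031, 0.008]), ([366.0, 263.0
[... 1108 characters left out ...]
5, 0.008])]
{'clock': 1.2, 'joint_pos': array([1.15242997e+00, 3.13213746e-01, 4.61075833e-02, 1.30361730e+00,
       1.05868605e-05, 1.43119890e+00]), 'qvel': array([-0.0009173 , -0.00244263,  0.00100647,  0.00130818, -0.00023185,
       -0.00120175]), 'tau': array([ 1.05996893e-03, -4.80475652e+01,  2.98813945e+01,  3.68274714e-04,
       -1.60044419e-04, -2.12818145e-05]), 'tcp_pos': array([0.15824414, 0.55283517, 0.23131846]), 'orientation': array([4.94368724e-06, 1.38933574e-01, 9.90301702e-01, 3.64808046e-05]), 'wrist_force': array([-0.10602175, -0.10776604, -0.42303382]), 'ft_torque': array([ 0.00755436, -0.00743251,  0.03394282]), 'grip_force': 0.0, 'finger_gap': 0.08529194302544829}
```

View pics/top.png

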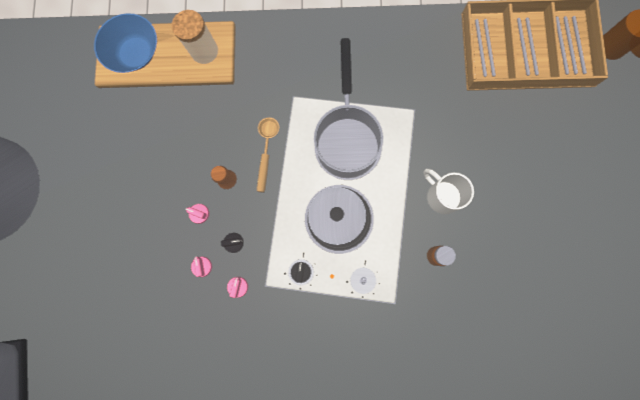

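```bash
python3 -c "
import cv2
a=cv2.imread('pics/top.png')[185:305,170:390];b=cv2.imread('pics/scene.png')[130:260,300:460]
cv2.imwrite('pics/ct.png',cv2.resize(a,None,fx=3.6,fy=3.6,interpolation=cv2.INTER_CUBIC))
cv2.imwrite('pics/cs.png',cv2.resize(b,None,fx=4,fy=4,interpolation=cv2.INTER_CUBIC))"
```

```text
(no output)
```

View pics/ct.png

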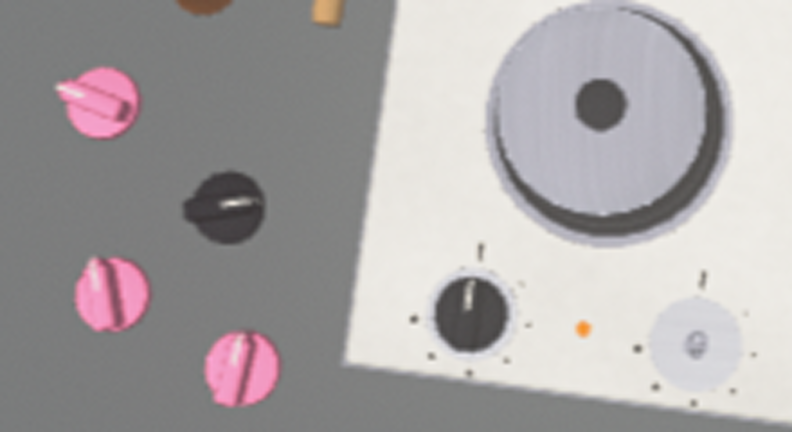

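View pics/cs.png

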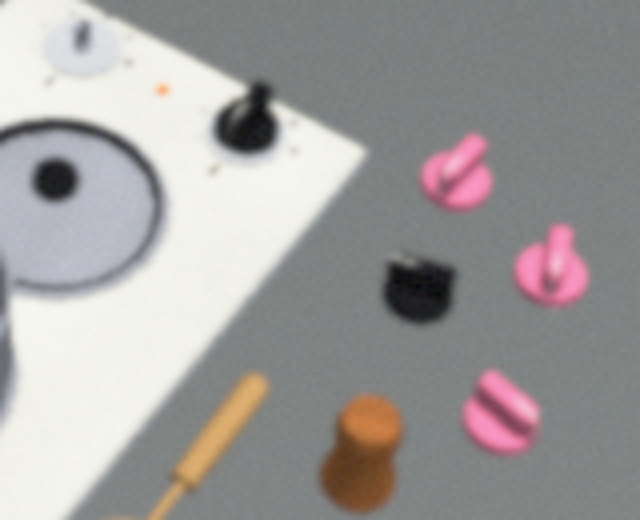

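The picture shows four knob-shaped things on the worktop. Three are pink, at top-image (198,213), (200,266) and (237,287). One is black, at (233,242), with its white line toward the hob. There is also the fitted black knob of the other control at (300,272). The black loose one at about (0.525, 0.265) fits the description. The bare spindle is at (364,281) and its off mark at (366,263).

Emit:
jog_arm(increments=[[[-0.144,-0.0587,0,0,0,0,0],[-0.144,-0.0587,0,0,0,0,0],[-0.144,-0.0587,0,0,0,0,0],[-0.144,-0.0587,0,0,0,0,0],[-0.144,-0.0587,0,0,0,0,0],[-0.144,-0.0587,0,0,0,0,0],[-0.144,-0.0587,0,0,0,0,0],[-0.144,-0.0587,0,0,0,0,0],[-0.144,-0.0587,0,0,0,0,0],[-0.144,-0.0587,0,0,0,0,0],[-0.144,-0.0587,0,0,0,0,0],[-0.144,-0.0587,0,0,0,0,0],[0,0,0,0,0,0.0444,0],[0,0,0,0,0,0.0444,0],[0,0,0,0,0,0.0444,0],[0,0,0,0,0,0.0444,0],[0,0,0,0,0,0.0444,0],[0,0,0,0,0,0.0444,0],[0,0,0,0,0,0.0444,0],[0,0,0,0,0,0.0444,0]]])

```text
clock: 3.2
tcp_pos: [0.5251, 0.2647, 0.2313]
orientation: [-0.0, 0.644, 0.765, 0.0]
wrist_force: [-1.2, 1.0, -0.1]
finger_gap: 0.0855
grip_force: 0.0
```

Run:
```python
from h import *
c=shot('wrist'); save(c,'w1.png'); s=env.get_state()
print(s['clock'],s['tcp_pos'],rot(s['orientation']),c['P'],c['Rm'],c['fx'],c['cx'])
for k,z in {'knob':0,'knob_pointer':.01,'knob_socket':.011}.items():
    print(k,[(np.round(d['uv'],1).tolist(),round(d['conf'],2),np.round(at(c,d['uv'],z),4).tolist()) for d in spotter.landmark_of(k,'wrist')][:4])
```

```text
3.25 [0.52514063 0.26463802 0.23127312] [[-1.64543199e-01  9.86369878e-01 -1.48553360e-05]
 [ 9.86369873e-01  1.64543200e-01  9.01563489e-05]
 [ 9.13718513e-05  1.81758171e-07 -9.99999996e-01]] [0.51147605 0.34228839 0.37591845] [[ 9.85459731e-01  1.61616298e-01  5.24336804e-02]
 [ 1.69908573e-01 -9.38161787e-01 -3.01634777e-01]
 [ 4.42179254e-04  3.06157858e-01 -9.51980657e-01]] 327.87685432888105 318.7917308627051
knob [([281.3, 94.5], 0.92, [0.4711, 0.3367, 0.0]), ([320.4, 166.4], 0.64, [0.5268, 0.2654, 0.0]), ([231.1, 167.6], 0.61, [0.4244, 0.2464, 0.0]), ([393.5, 106.7], 0.6, [0.5947, 0.345, 0.0])]
knob_pointer [([319.1, 189.9], 0.79, [0.5296, 0.24, 0.01]), ([221.3, 359.6], 0.7, [0.4375, -0.0242, 0.01]), ([404.3, 88.6], 0.67, [0.5994, 0.3647, 0.01]), ([302.5, 89.5], 0.65, [0.4936, 0.3456, 0.01])]
knob_socket [([319.9, 170.7], 0.88, [0.5266, 0.2627, 0.011]), ([396.5, 103.9], 0.71, [0.5948, 0.3483, 0.011]), ([277.6, 94.1], 0.69, [0.4684, 0.3366, 0.011]), ([449.1, 169.8], 0.67, [0.6709, 0.2886, 0.011])]
```

View pics/w1.png

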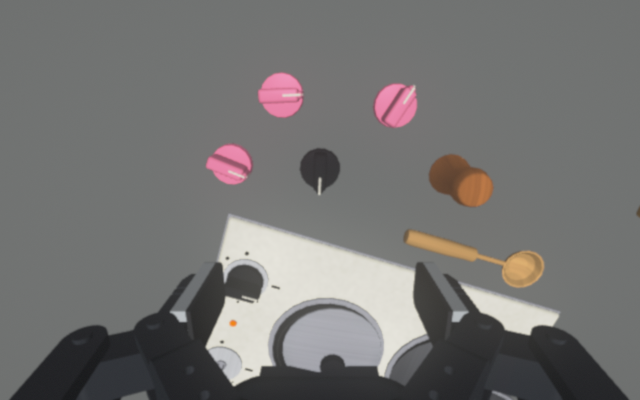

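The wrist view shows the black loose knob at (320,167), its white line pointing at (319,195), towards the hob. All three pink ones and the salt cellar are clear of the fingers.

Emit:
jog_arm(increments=[[[0,0.006,0.13,0,0,0.008,0],[0,0,0.13,0,0,0,0],[0,0,0.13,0,0,0,0],[0,0,0.13,0,0,0,0],[0,0,0.13,0,0,0,0],[0,0,0.13,0,0,0,0],[0,0,0.048,0,0,0,0],[0,0,0.048,0,0,0,0],[0,0,0,0,0,0,255],[0,0,0,0,0,0,255],[0,0,0,0,0,0,255],[0,0,0,0,0,0,255],[0,0,0,0,0,0,255],[0,0,0,0,0,0,255],[0,0,0,0,0,0,255],[0,0,0,0,0,0,255],[0,0,0,0,0,0,255],[0,0,0,0,0,0,255]]], force=70)

```text
clock: 5.2
tcp_pos: [0.5275, 0.2652, 0.0135]
orientation: [0.001, 0.652, 0.758, 0.001]
wrist_force: [-0.0, -0.0, 6.3]
finger_gap: 0.0125
grip_force: 71.3
```

Emit:
jog_arm(increments=[[[0,0,-0.1215,0,0,0,255],[0,0,-0.1215,0,0,-0.0454,255],[0,0,-0.1215,0,0,-0.0454,255],[0,0,-0.1215,0,0,-0.0454,255],[0,0,0,0,0,-0.0454,255],[0,0,0,0,0,-0.0454,255],[0,0,0,0,0,-0.0454,255],[0,0,0,0,0,-0.0454,255],[0,0,0,0,0,-0.0454,255],[0,0,0,0,0,-0.0454,255],[-0.02,-0.1363,0,0,0,0,255],[-0.02,-0.1363,0,0,0,0,255],[-0.02,-0.1363,0,0,0,0,255],[-0.02,-0.1363,0,0,0,0,255],[-0.02,-0.1363,0,0,0,0,255],[-0.02,-0.1363,0,0,0,0,255],[-0.02,-0.1363,0,0,0,0,255],[-0.02,-0.1363,0,0,0,0,255],[-0.02,-0.1363,0,0,0,0,255],[0,0,0,0,0,0,255]]])

```text
clock: 7.2
tcp_pos: [0.5297, -0.0487, 0.1337]
orientation: [0.0, 0.07, 0.998, -0.001]
wrist_force: [0.9, 0.9, -1.4]
finger_gap: 0.0127
grip_force: 70.4
```

Run:
```python
from h import *
s=env.get_state(); c=shot('wrist'); save(c,'w2.png')
Rm=rot(s['orientation']); print(s['clock'],s['tcp_pos'],'x heading',np.degrees(np.arctan2(Rm[1,0],Rm[0,0])),Rm[:,2],s['finger_gap'],s['wrist_force'])
for k,z in {'spindle':.008,'spindle_seat':.011,'spindle_tip':.035,'off_mark':.008,'other':.008,'knob_pointer':.13}.items():
    print(k,[(np.round(d['uv'],1).tolist(),round(d['conf'],2),np.round(at(c,d['uv'],z),4).tolist()) for d in spotter.landmark_of(k,'wrist')][:3])
```

```text
7.2 [ 0.52973589 -0.04867496  0.13374743] x heading 171.9158477655207 [ 4.46277598e-04 -1.20656463e-03 -9.99999173e-01] 0.012657719075290756 [ 0.86910275  0.85062457 -1.36417678]
spindle [([326.6, 75.1], 0.77, [0.4377, -0.0294, 0.008])]
spindle_seat [([328.4, 73.2], 0.85, [0.4367, -0.0279, 0.011])]
spindle_tip [([325.1, 73.4], 0.85, [0.4379, -0.0311, 0.035]), ([412.6, 242.7], 0.52, [0.5752, 0.0221, 0.035]), ([507.8, 75.3], 0.45, [0.4569, 0.0943, 0.035])]
off_mark [([324.9, 122.0], 0.7, [0.4725, -0.0354, 0.008])]
other [([506.4, 73.4], 0.62, [0.4559, 0.1078, 0.008])]
knob_pointer [([319.4, 304.2], 0.69, [0.5557, -0.0519, 0.13])]
```

View pics/w2.png

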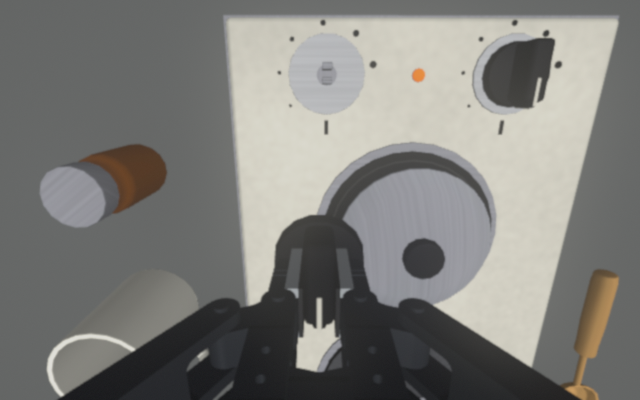

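The view shows the bare bezel at (326,73) with the split spindle on it, its off mark at (326,127) (the network was slightly off), and the knob held with its pointer away from the camera. I'll refine with blob fits.

Run:
```python
from h import *
from scipy.optimize import least_squares
s=env.get_state(); c=shot('wrist'); im=c['pixels'].astype(int); g=im.mean(2)
def blob(x0,y0,x1,y1,t):
    n,l,st,ce=cv2.connectedComponentsWithStats((g[y0:y1,x0:x1]<t).astype(np.uint8)); k=1+st[1:,4].argmax(); return ce[k]+[x0,y0],st[k]
om,st=blob(312,115,340,140,130); p=at(c,om,.008); print('off',om,st,p)
oo,st=blob(488,118,514,137,130); po=at(c,oo,.008); print('off other',oo,st,po)
# bezel: masks from network and from colour (enamel is yellowish)
for k in ['spindle']:
    for d in spotter.cut_out(k,'wrist')[:1]:
        m=d['region']; ys,xs=np.where(m); print(k,d['conf'],m.sum(),xs.min(),xs.max(),ys.min(),ys.max())
        cn=max(cv2.findContours(m.astype(np.uint8),0,1)[0],key=len)[:,0].astype(float)
        q=np.array([at(c,u,.011)[:2] for u in cn])
        f=least_squares(lambda v:np.hypot(*(q-v[:2]).T)-v[2],[.437,-.03,.029],loss='soft_l1',f_scale=.0005); print('bezel',f.x,f.cost)
        b=f.x; print('heading off',np.degrees(np.arctan2(p[1]-b[1],p[0]-b[0])),np.hypot(*(p[:2]-b[:2])))
# hob edges & off-off line
d=po-p; print('mark line: off heading',np.degrees(np.arctan2(d[1],d[0]))-90, np.hypot(d[0],d[1]))
# row edge of hob front (near robot)
w=(g>150)
L=[at(c,[x,np.where(w[5:40,x])[0][0]+5],.008)[:2] for x in range(240,605,5)]
v=cv2.fitLine(np.array(L,np.float32),cv2.DIST_HUBER,0,.01,.01).ravel(); print('front edge heading-90',np.degrees(np.arctan2(v[1],v[0]))%180-90)
save(c,'w2c.png',(280,25,372,140),5)
# skirt
T=rot(s['orientation']); 
for dx in (-.004,0,.004):
    a=np.linspace(0,2*np.pi,100); pts=[proj(c,s['tcp_pos']+T@[dx+.023*np.cos(t),.023*np.sin(t),.003]) for t in a]; pts=np.array(pts); print(dx,pts.min(0),pts.max(0))
print('spindle top pred',proj(c,[*b[:2],.035]))
```

```text
off [320.02631579 128.15789474] [ 7  7  3 13 38] [ 0.47630379 -0.0353557   0.008     ]
off other [494.45238095 129.80952381] [ 4  6  6 13 42] [0.49651055 0.10454172 0.008     ]
spindle 0.76 5044 272 370 22 135
bezel [ 0.43767654 -0.03002067  0.02866639] 6.900878439813859e-06
heading off -7.86370086673336 0.038993932205682626
mark line: off heading -8.218950969623293 0.14134922308027945
front edge heading-90 -8.17202
-0.004 [272.9832618  225.54119133] [363.91386991 306.4506788 ]
0 [272.64370327 217.81806905] [364.25434691 299.94197943]
0.004 [272.2990266  209.97355036] [364.59995386 293.33945037]
spindle top pred [320.47479541  74.51162109]
```

View pics/w2c.png

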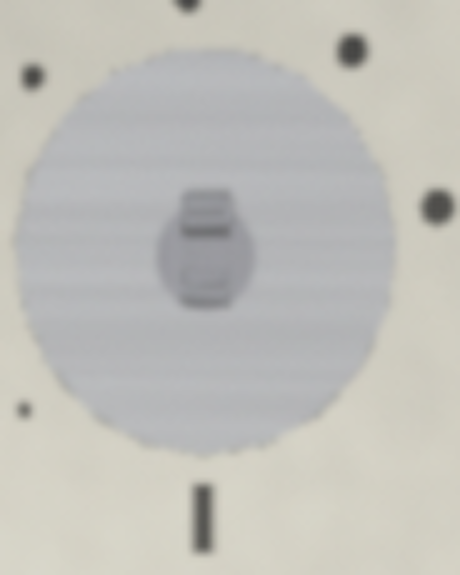

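Run:
```python
from h import *
s=env.get_state(); c=shot('wrist'); g=c['pixels'].astype(int).mean(2)
T=rot(s['orientation']); print(s['clock'],s['tcp_pos'],np.degrees(np.arctan2(T[1,0],T[0,0])),T[:,2])
print(g[205:228,319].astype(int), g[205:228,310].astype(int))
r=g[250]; print(g[245,262:285].astype(int),g[245,352:375].astype(int))
d=np.array([.4377,-.0300,0])-s['tcp_pos']; print('tool shift mm',T.T@d*1000)
```

```text
7.65 [ 0.52949844 -0.04408257  0.13377205] 172.28903896001012 [-9.10105401e-05  1.84287982e-04 -9.99999979e-01]
[157 157 156 155 155 155 153 151 143 120  83  64  63  63  62  62  62  64
  64  65  63  60  59] [207 205 205 205 204 203 202 201 193 166 112  72  66  64  65  65  65  66
  67  67  65  63  61]
[204 204 204 204 204 204 206 206 207 206 206 204 193 150  96  68  64  66
  66  66  66  66  65] [ 54  55  54  55  55  55  54  53  52  62  96 130 144 148 148 148 146 147
 149 149 150 149 149]
tool shift mm [ 92.84252786   1.61530454 133.78299775]
```

Emit:
jog_arm(increments=[[[0.0913,0.0016,0,0,0,0.0028,255],[0.0913,0.0016,0,0,0,0,255],[0.0913,0.0016,0,0,0,0,255],[0.0913,0.0016,0,0,0,0,255],[0,0,0.092,0,0,0,255],[0,0,0.092,0,0,0,255],[0,0,0.092,0,0,0,255],[0,0,0,0,0,0,255],[0,0,0,0,0,0,255],[0,0,0,0,0,0,255]]])

```text
clock: 8.7
tcp_pos: [0.4404, -0.0305, 0.0659]
orientation: [0.001, 0.072, 0.997, -0.0]
wrist_force: [-0.2, 0.6, -0.7]
finger_gap: 0.0126
grip_force: 70.4
```

Run:
```python
from h import *
s=env.get_state(); c=shot('wrist'); T=rot(s['orientation']); print(s['clock'],s['tcp_pos'],np.degrees(np.arctan2(T[1,0],T[0,0])),s['wrist_force'],s['ft_torque'])
d=np.array([.4377,-.0300,0])-s['tcp_pos']; print('tool shift mm',T.T@d*1000)
save(c,'w3.png',(220,140,420,390),2)
```

```text
8.7 [ 0.44035928 -0.03052345  0.06589902] 171.71442522048048 [-0.22067915  0.61883072 -0.74459695] [ 0.02209861 -0.03297982 -0.01515536]
tool shift mm [ 2.81930876  0.1384802  65.89430321]
```

View pics/w3.png

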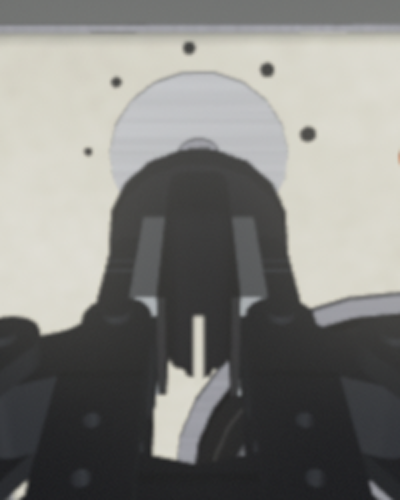

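The knob is above the bezel and centred sideways, with bezel and skirt both at crop column 198. I'll nudge it 1.3 mm and lower it over the tip.

Emit:
jog_arm(increments=[[[0.0052,0.0005,0,0,0,0,255],[0,0,0.016,0,0,0,255],[0,0,0.016,0,0,0,255],[0,0,0.016,0,0,0,255],[0,0,0.016,0,0,0,255],[0,0,0.016,0,0,0,255],[0,0,0.016,0,0,0,255],[0,0,0,0,0,0,255],[0,0,0,0,0,0,255]]])

```text
clock: 9.65
tcp_pos: [0.438, -0.0301, 0.0406]
orientation: [-0.0, 0.072, 0.997, 0.0]
wrist_force: [-0.2, 0.1, -1.3]
finger_gap: 0.0127
grip_force: 70.4
```

Emit:
jog_arm(increments=[[[-0.003,0,0.006,0,0,0,255],[0,0,0.006,0,0,0,255],[0,0,0.006,0,0,0,255],[0,0,0,0,0,0,255],[0,0,0,0,0,0,255]]])

```text
clock: 10.15
tcp_pos: [0.4376, -0.03, 0.0359]
orientation: [-0.001, 0.072, 0.997, 0.0]
wrist_force: [-4.0, 0.3, 1.6]
finger_gap: 0.0125
grip_force: 70.9
```

Emit:
jog_arm(increments=[[[0.004,0,0,0,0,0,255],[0,0,0,0,0,0,255],[0,0,0.004,0,0,0,255],[0,0,0,0,0,0,255]]])

```text
clock: 10.55
tcp_pos: [0.4376, -0.03, 0.0353]
orientation: [-0.0, 0.072, 0.997, 0.0]
wrist_force: [-4.5, 0.3, 3.8]
finger_gap: 0.0125
grip_force: 71.1
```

Emit:
jog_arm(increments=[[[0.006,0,0,0,0,0,255],[0,0,0,0,0,0,255],[0,0,0,0,0,0,255]]])

```text
clock: 10.85
tcp_pos: [0.4372, -0.03, 0.0355]
orientation: [0.001, 0.072, 0.997, -0.0]
wrist_force: [-2.4, 0.7, 2.4]
finger_gap: 0.0127
grip_force: 70.9
```

Emit:
jog_arm(increments=[[[0.005,0,0,0,0,0,255],[0,0,0.006,0,0,0,255],[0,0,0.006,0,0,0,255],[0,0,0,0,0,0,255],[0,0,0,0,0,0,255]]])

```text
clock: 11.35
tcp_pos: [0.4364, -0.0301, 0.0322]
orientation: [0.001, 0.073, 0.997, -0.0]
wrist_force: [3.8, -1.8, -6.8]
finger_gap: 0.0123
grip_force: 69.8
```

The downward pull shows it has passed the beads (the click). Now I'll press on down to the bezel.

Emit:
jog_arm(increments=[[[-0.003,0,0.006,0,0,0,255],[0,0,0.006,0,0,0,255],[0,0,0.006,0,0,0,255],[0,0,0.006,0,0,0,255],[0,0,0.006,0,0,0,255],[0,0,0,0,0,0,255],[0,0,0,0,0,0,255]]])

```text
clock: 12.05
tcp_pos: [0.4359, -0.0298, 0.0247]
orientation: [-0.0, 0.072, 0.997, 0.0]
wrist_force: [1.3, -0.5, -1.8]
finger_gap: 0.0126
grip_force: 70.2
```

Emit:
jog_arm(increments=[[[0,0,0.006,0,0,0,255],[0,0,0.006,0,0,0,255],[0,0,0.006,0,0,0,255],[0,0,0,0,0,0,255],[0,0,0,0,0,0,255]]])

```text
clock: 12.55
tcp_pos: [0.436, -0.0298, 0.0243]
orientation: [0.001, 0.072, 0.997, -0.0]
wrist_force: [-13.7, 2.7, 46.6]
finger_gap: 0.0126
grip_force: 77.2
```

Emit:
jog_arm(increments=[[[0.002,0,-0.006,0,0,0,255],[0,0,0,0,0,0,255],[0,0,0,0,0,0,255]]])

```text
clock: 12.85
tcp_pos: [0.436, -0.0298, 0.0244]
orientation: [0.001, 0.072, 0.997, -0.0]
wrist_force: [-6.3, 1.3, 28.3]
finger_gap: 0.0126
grip_force: 74.4
```

Run:
```python
from h import *
s=env.get_state(); T=rot(s['orientation']); print(s['clock'],s['tcp_pos'],np.degrees(np.arctan2(T[1,0],T[0,0])),T[:,2],s['wrist_force'],s['ft_torque'])
c=shot('wrist'); save(c,'w4.png',(190,110,550,390),2)
```

```text
12.85 [ 0.436028   -0.0298301   0.02442563] 171.70684927254314 [ 2.14240267e-03 -5.77470236e-04 -9.99997538e-01] [-6.34647863  1.33730619 28.31996412] [ 0.37797661  1.36657276 -0.01871228]
```

View pics/w4.png

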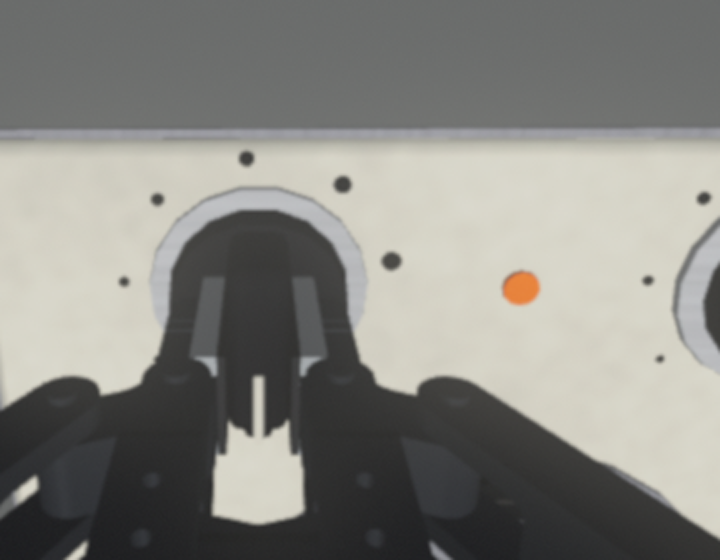

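The knob sits concentric on its bezel (crop column 259) with the pointer toward the off mark. The TCP is at the expected home height (24.4 mm against 24.5 mm), and the arm is pressing with 28 N. I'm handing in.

```bash
python3 -c "
from workcell import ticket
print(ticket.hand_in())"
```

```text
the job is handed in; nothing more can be done
None
```

The black knob is clicked onto the bare spindle with its pointer at the off mark, fully down on its bezel, still gripped and pressed with about 28 N; the job is handed in (no verdict shown), though one press briefly reached 46.6 N through the fingers before I backed off.

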